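# Tap the panel pins home in order

## Task

Pin the freshly glued black panel to its board: with the fingertips, gently press the three coloured pins down one after another, first green, then yellow, then red, each until its head sits on its collar. Use only a light push, do not grip or lift anything, and leave the glue bottle, the jar and the wood offcut where they are.

Things in the scene. Friction and masses are not known exactly. Their poses are not given: they have to be found in the camera images.
- jig: light wooden gluing board 200 x 280 x 18 mm, fixed to the table, with a black panel 170 x 250 x 6 mm lying fixed on it (panel's face 24 mm above the table). Origin: centre of the board's underside; x along the 200 mm side, y along the 280 mm side, z up
- pin_green_top (a point): centre of the flat top of the green pin's head. As built it is 60 mm above the table (36 mm above the panel); fully pressed home 46 mm above the table. Head: green plastic disc, 34 mm across (flat top 28 mm across), 12 mm thick, on a 12 mm steel shaft. z points up
- pin_green (a joint): how far the green pin is pressed down, m: 0 = fully up, 0.014 = head resting on its collar (home); it starts up, between 0 and 0.003. It slides straight down, resisted by about 3.5 N of friction (it has no spring and stays where it is left), and ends on its collar, which is spring-mounted: pushed with more than about 6 N it sinks with the pin, 1 mm for each 2.5 N, up to 8 mm, and springs back
- station_green: brass collar of the green pin on the black panel, 34 mm across at its foot and 24 mm across at the top, 10 mm high (its foot is fixed; top 34 mm above the table), its upper 4 mm a black rubber washer. Origin: centre of its foot on the panel's face, straight below the pin's head; z up. The three collars are at least 85 mm apart
- pin_yellow_top (a point): centre of the flat top of the yellow pin's head. As built it is 60 mm above the table (36 mm above the panel); fully pressed home 46 mm above the table. Head: yellow plastic disc, 34 mm across (flat top 28 mm across), 12 mm thick, on a 12 mm steel shaft. z points up
- pin_yellow (a joint): how far the yellow pin is pressed down, m: 0 = fully up, 0.014 = head resting on its collar (home); it starts up, between 0 and 0.003. It slides straight down, resisted by about 3.5 N of friction (it has no spring and stays where it is left), and ends on its collar, which is spring-mounted: pushed with more than about 6 N it sinks with the pin, 1 mm for each 2.5 N, up to 8 mm, and springs back
- station_yellow: brass collar of the yellow pin on the black panel, 34 mm across at its foot and 24 mm across at the top, 10 mm high (its foot is fixed; top 34 mm above the table), its upper 4 mm a black rubber washer. Origin: centre of its foot on the panel's face, straight below the pin's head; z up. The three collars are at least 85 mm apart
- pin_red_top (a point): centre of the flat top of the red pin's head. As built it is 60 mm above the table (36 mm above the panel); fully pressed home 46 mm above the table. Head: red plastic disc, 34 mm across (flat top 28 mm across), 12 mm thick, on a 12 mm steel shaft. z points up
- pin_red (a joint): how far the red pin is pressed down, m: 0 = fully up, 0.014 = head resting on its collar (home); it starts up, between 0 and 0.003. It slides straight down, resisted by about 3.5 N of friction (it has no spring and stays where it is left), and ends on its collar, which is spring-mounted: pushed with more than about 6 N it sinks with the pin, 1 mm for each 2.5 N, up to 8 mm, and springs back
- station_red: brass collar of the red pin on the black panel, 34 mm across at its foot and 24 mm across at the top, 10 mm high (its foot is fixed; top 34 mm above the table), its upper 4 mm a black rubber washer. Origin: centre of its foot on the panel's face, straight below the pin's head; z up. The three collars are at least 85 mm apart
- glue_bottle: loose white glue bottle with an orange cap, 50 mm across, 120 mm high, standing on the table beside the jig. Origin: centre of its underside, z up
- plug_jar: loose amber jar with a steel lid, 56 mm across, 70 mm high, standing on the table beside the jig. Origin: centre of its underside, z up
- offcut: loose brown wooden offcut 50 x 30 x 20 mm lying on the black panel among the pins. Origin: centre of its underside, z up
Mind the look-alikes: they are no part of the job. Of the things like the glue_bottle, leave any that is blue; of the rest the larger one is meant.

How it is judged:
On the way, in this order (a step that is already met when the one before it is completed fails the run):
1. green pin home, yellow and red still up (value of joint pin_green above 0.011 m and value of joint each of pin_yellow, pin_red below 0.006 m), for 0.1 s.
2. yellow pin home too, red still up (value of joint each of pin_green, pin_yellow above 0.011 m and value of joint pin_red below 0.006 m), for 0.1 s.
3. red pin home too (value of joint each of pin_green, pin_yellow, pin_red above 0.011 m), for 0.1 s.
At the end, for the whole second after the job is handed in: All three pins are within 3 mm of fully home and still; bottle, jar and offcut are upright, at rest and within 20 mm of where they started (all of step 3 and velocity of joint each of pin_green, pin_yellow, pin_red below 0.005 m/s and distance of each of glue_bottle, plug_jar, offcut from where it was at the start of the episode below 0.02 m and angle between each of glue_bottle, plug_jar, offcut's own z axis and vertical below 0.2 rad and linear speed of each of glue_bottle, plug_jar, offcut below 0.02 m/s); the robot touches nothing.
It fails at once if the yellow pin is pushed down before the green one is home (not (value of joint pin_yellow below 0.006 m) and not (value of joint pin_green above 0.011 m)).
It fails at once if the red pin is pushed down before the yellow one is home (not (value of joint pin_red below 0.006 m) and not (value of joint pin_yellow above 0.011 m)).
It fails at once if a pin or its collar is struck or pressed hard (over 25 N) (contact force between anything else and station_green above 25 N or contact force between anything else and station_yellow above 25 N or contact force between anything else and station_red above 25 N).
It fails at once if the glue bottle, the jar or the offcut is lifted, shoved (over 20 mm) or tipped (distance of any of glue_bottle, plug_jar, offcut from where it was at the start of the episode above 0.02 m or angle between any of glue_bottle, plug_jar, offcut's own z axis and vertical above 0.2 rad).
It also fails if it takes over 42 s, if anything falls off the work surface, if the arm or the gripper's body presses on something with over 40 N, if the wrist force passes 120 N, or if a joint passes its speed limit or range.

## Robot

A 6-joint arm with a two-finger parallel gripper is mounted at the origin on the work surface. World frame = base frame: x ahead of the robot, y to its left, z up, the work surface at z = 0. Lengths are in m, angles in rad, forces in N, time in s.
With the tool pointing down it reaches from about 0.375 to 0.9 m from the base axis. Payload 3.1 kg.
Tool frame: the origin (TCP) lies between the finger pads; the fingertips stand 11 mm ahead of it and the grasp point (between the pads) lies 8 mm behind it (ctrl.tip_extent is the z of the fingertips in the tool frame, in m); z points along the fingers, y is the line along which they close (so a half turn about z gives the same grasp; the last joint's range is limited). The gripper opens to 85 mm and grips with 20 to 120 N. Pads are 22 mm wide; open, the fingers measure 114 mm over their backs; the gripper's body (76 mm by 85 mm) begins 54 mm behind the grasp point. The pads swing forward as they close: fully open they stand 13 mm farther back than shut.
Start: joints at [-1.345, 0.527, 1.433, -0, 1.181, -0.178], TCP at [0.246, -0.574, 0.242] pointing down, gripper open.
Joint ranges: [-3.08, 3.08], [-0.75, 2.2], [0.22, 2.44], [-1.43, 4.57], [0, 2.65], [-2.85, 2.85]. Speed limits (rad/s): [2.79, 2.79, 3.14, 3.14, 3.14, 3.14].

## Interface

Orientations are given as a unit quaternion [x, y, z, w].
In Python, from cell import ctrl gives the robot as it stands.
- The arm moves only by the tool drive_tool, never from a script. Its argument "targets" is a list of rows, each an object with "offset": the shift along the tool's x, y, z in cm, a list of three; "turn": the turn about the tool's z in rad; "gripper": the finger opening in cm, from 0 to 8.54. In form: [{"offset": [tx, ty, tz], "turn": turn, "gripper": gripper}, ...]. A call has 1 to 12 rows; each row shifts and turns the commanded pose from where the row before left it, along the tool's axes as they then stand; what a row does not reach is not made up. A row lasts 1/8 s, in which the tool goes at most 62.5 mm and 10.7 degrees, less where a joint would pass 70% of its speed; a pose out of reach is approached as far as the arm can. A call is refused whole if a number of a shift passes 6.25 or a number of a turn 0.188, either way. A call with a gripper value outside its range is refused whole. The fingers move at their own pace and stop on an object; "newtons" is the grip in N (left out, the last holds). Time passes only in rows, so rows that do not move let the fingers close. It gives the time, the measured TCP pose, the force, the opening and the grip force at its end, in the units of the state.
- ctrl.sense(): the state, without advancing time (a new reading comes with each control period).
- ctrl.read_camera(name): name is "scene" or "top"; returns the picture (420x560x3 uint8, blue, green, red); there is no depth.
- ctrl.camera_params(name): a dict with "fx", "fy", "cx", "cy" (pixels), "position" and "rotation" of the camera in the world. Camera axes: x right, y down, z forward; pixel columns grow to the right and rows downward; lengths in m; the calibration is good to about 2 mm. A picture is of the moment at which its call begins. camera_params takes no time and is no camera call.
- ctrl.close_job(): hands the job in; it is judged then, once.
Trained networks look in the newest picture that a camera, given by its name, has taken for a name from the list of things; names that differ only in an ending like _2 or _b are one class to them, and where a whole thing is asked for, a point or a joint stands for the part that bears it (a point fixed in the world has none). Each returns a list of dicts, best first, with "conf" (0 to 1); they miss things now and then, are a little off and sometimes report something else, mostly with a low value. They report only what shows in the picture. A call takes as long as a camera call. They do not tell look-alikes from the thing itself.
- ctrl.find_in(camera, query): "pixel" ([column, row] in pixels, amid what is visible of it).
The state is a dict: "time": time; "joints": joint angles; "dq": joint speeds; "joint_efforts": joint torques, N m; "ee_pos": TCP position; "tcp_rot": TCP orientation; "contact_force": force on the tool from outside, world axes, zero at the start; "wrist_torque": the same for the moment, N m; "width": finger opening in m; "gripper_force": force on a finger pad.
Only numpy, scipy, OpenCV 4.12 (cv2) and the standard library are available. Lean on these libraries where they do the work, as an engineer would, in place of code of your own. Each camera call takes 0.05 s, during which the arm holds its last target. There are 200 camera calls.

## Working session

There is one attempt and no reset: what is moved stays moved. The work goes in short steps, Python scripts to look and compute and a tool call to move; the robot and the scene stay as the last step left them, time stands still between calls to the robot, and variables do not carry over. Pictures are saved under pics/ and viewed, at most 10 in all, crops included, and the job is handed in when it is done.

Besides the shell and the picture viewer there is one more tool, called by a JSON object that holds its "api" and its "payload". drive_tool: Moves the arm, as the interface text tells. Its arguments: {"type":"object","properties":{"targets":{"type":"array"},"newtons":{"type":"number"}},"required":["targets"]}

```bash
mkdir -p pics
cat > h.py <<'E'
import numpy as np, cv2
from cell import ctrl
from scipy.spatial.transform import Rotation as R
def rot(p):
    r=np.array(p["rotation"]); return r if r.shape==(3,3) else R.from_quat(r).as_matrix()
def ray(cam,px,z):
    p=ctrl.camera_params(cam); d=rot(p)@np.array([(px[0]-p["cx"])/p["fx"],(px[1]-p["cy"])/p["fy"],1]); o=np.array(p["position"])
    return o+d*(z-o[2])/d[2]
E
python3 - <<'E'
from h import *
for c in("top","scene"):
    cv2.imwrite(f"pics/{c}0.png",ctrl.read_camera(c)); print(c,np.round(ctrl.camera_params(c)["position"],3))
    for q,z in(("pin_green_top",.06),("pin_yellow_top",.06),("pin_red_top",.06),("glue_bottle",.06),("plug_jar",.035),("offcut",.044)):
        for f in ctrl.find_in(c,q)[:3]: print(q,np.round(f["pixel"]),round(f["conf"],2),np.round(ray(c,f["pixel"],z),3))
s=ctrl.sense();print({k:np.round(v,3) for k,v in s.items()})
print(np.round(R.from_quat(s["tcp_rot"]).as_matrix(),3),ctrl.tip_extent)
E
```

```text
top [0.444 0.045 0.918]
pin_green_top [325. 251.] 0.83 [ 0.53  -0.069  0.06 ]
pin_yellow_top [371. 213.] 0.66 [ 0.602 -0.153  0.06 ]
pin_red_top [284. 200.] 0.81 [0.619 0.006 0.06 ]
glue_bottle [204. 226.] 0.8 [0.567 0.149 0.06 ]
glue_bottle [186. 274.] 0.63 [0.48  0.176 0.06 ]
glue_bottle [148. 237.] 0.58 [0.545 0.247 0.06 ]
plug_jar [441. 247.] 0.84 [ 0.545 -0.29   0.035]
offcut [318. 209.] 0.76 [ 0.609 -0.058  0.044]
scene [1.045 0.449 0.655]
pin_green_top [283. 185.] 0.63 [ 0.528 -0.067  0.06 ]
pin_yellow_top [226. 186.] 0.6 [ 0.613 -0.147  0.06 ]
pin_red_top [275. 224.] 0.74 [0.622 0.004 0.06 ]
glue_bottle [406. 277.] 0.75 [0.557 0.251 0.06 ]
glue_bottle [390. 245.] 0.74 [0.514 0.188 0.06 ]
glue_bottle [349. 252.] 0.68 [0.58  0.149 0.06 ]
plug_jar [210. 155.] 0.63 [ 0.55  -0.286  0.035]
offcut [256. 211.] 0.9 [ 0.612 -0.062  0.044]
{'time': np.float64(0.7), 'joints': array([-1.344,  0.527,  1.433,  0.   ,  1.181, -0.179]), 'dq': array([-0.001, -0.   ,  0.001,  0.002, -0.002, -0.002]), 'joint_efforts': array([-1.0000e-03, -4.4217e+01, -1.7839e+01, -0.0000e+00,  1.0000e-03,
       -0.0000e+00]), 'ee_pos': array([ 0.246, -0.574,  0.242]), 'tcp_rot': array([0.98 , 0.201, 0.   , 0.   ]), 'contact_force': array([-0.576,  0.242, -1.108]), 'wrist_torque': array([-0.021,  0.023,  0.012]), 'gripper_force': np.float64(0.0), 'width': np.float64(0.085)}
[[ 0.919  0.394  0.   ]
 [ 0.394 -0.919 -0.   ]
 [ 0.     0.    -1.   ]] 0.011
```

View pics/top0.png

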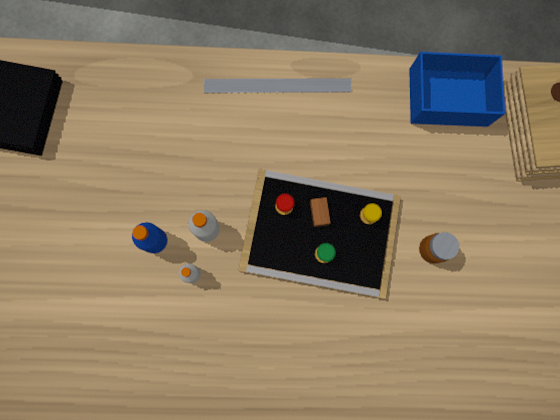

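View pics/scene0.png

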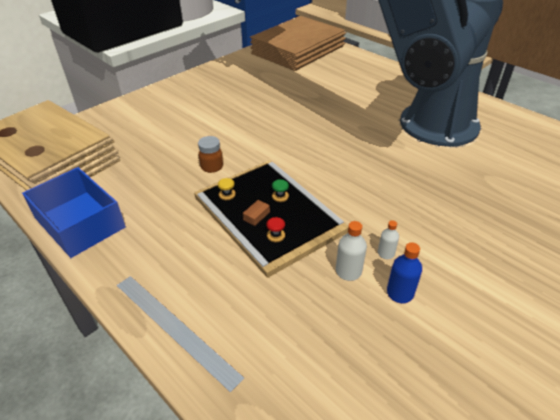

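```bash
cat >> h.py <<'E'
from scipy.optimize import least_squares
HUE={"green":(50,85),"yellow":(22,33),"red":(0,4)}
def proj(c,X):
    p=ctrl.camera_params(c); q=rot(p).T@(X-np.array(p["position"])); return np.array([p["fx"]*q[0]/q[2]+p["cx"],p["fy"]*q[1]/q[2]+p["cy"]])
def heads(c,im,near):
    hsv=cv2.cvtColor(im,cv2.COLOR_BGR2HSV); out={}
    for k,(a,b) in HUE.items():
        m=cv2.inRange(hsv,(a,190,90),(b,255,255)); n,l,st,ce=cv2.connectedComponentsWithStats(m)
        g=[i for i in range(1,n) if st[i,4]>15 and np.hypot(*(ce[i]-near[k]))<20]
        if g: i=max(g,key=lambda i:st[i,4]); out[k]=(ce[i],st[i])
    return out
E
python3 - <<'E'
from h import *
N={"top":{"green":(326,252),"yellow":(372,213),"red":(285,204)},"scene":{"green":(280,186),"yellow":(226,185),"red":(276,225)}}
H={c:heads(c,cv2.imread(f"pics/{c}0.png"),N[c]) for c in N}
for k in HUE:
    for c in N: print(k,c,H[c].get(k), np.round(ray(c,H[c][k][0],.055),4) if k in H[c] else 0)
    if all(k in H[c] for c in N):
        r=least_squares(lambda X:np.r_[tuple(proj(c,X)-H[c][k][0] for c in N)],[.6,0,.05]); print(np.round(r.x,4),np.round(r.fun,1))
E
```

```text
green top (array([325.61842105, 251.82017544]), array([317, 244,  18,  17, 228], dtype=int32)) [ 0.5284 -0.0714  0.055 ]
green scene None 0
yellow top (array([372.00714286, 212.22857143]), array([363, 203,  19,  19, 280], dtype=int32)) [ 0.604  -0.1563  0.055 ]
yellow scene (array([226.08943089, 184.11382114]), array([218, 180,  16,  10, 123], dtype=int32)) [ 0.6062 -0.1577  0.055 ]
[ 0.6049 -0.1573  0.0539] [ 0.4 -0.4  0.6  0.2]
red top (array([284.78486056, 202.08366534]), array([276, 194,  18,  18, 251], dtype=int32)) [0.6173 0.0046 0.055 ]
red scene (array([275.38834951, 223.72330097]), array([267, 217,  18,  14, 206], dtype=int32)) [6.17e-01 4.00e-04 5.50e-02]
[0.6178 0.0035 0.0572] [ 0.7 -0.5  0.8  0.2]
```

{"api": "drive_tool", "payload": {"targets": [{"offset": [4.57, -3.51, 0], "turn": 0, "gripper": 0}, {"offset": [4.57, -3.51, 0], "turn": 0, "gripper": 0}, {"offset": [4.57, -3.51, 0], "turn": 0, "gripper": 0}, {"offset": [4.57, -3.51, 0], "turn": 0, "gripper": 0}, {"offset": [4.57, -3.51, 0], "turn": 0, "gripper": 0}, {"offset": [4.57, -3.51, 0], "turn": 0, "gripper": 0}, {"offset": [4.57, -3.51, 0], "turn": 0, "gripper": 0}, {"offset": [4.57, -3.51, 0], "turn": 0, "gripper": 0}, {"offset": [4.57, -3.51, 0], "turn": 0, "gripper": 0}, {"offset": [4.57, -3.51, 0], "turn": 0, "gripper": 0}, {"offset": [0, 0, 4], "turn": 0, "gripper": 0}, {"offset": [0, 0, 4], "turn": 0, "gripper": 0}]}}

```text
time: 2.2
ee_pos: [0.5291, -0.0708, 0.1621]
tcp_rot: [0.979, 0.202, 0.001, 0.001]
contact_force: [0.2, -0.8, -0.3]
width: 0.0002
gripper_force: 0.0
```

{"api": "drive_tool", "payload": {"targets": [{"offset": [0, 0, 4], "turn": 0, "gripper": 0}, {"offset": [0, 0, 3], "turn": 0, "gripper": 0}, {"offset": [0, 0, 1], "turn": 0, "gripper": 0}, {"offset": [0, 0, 0], "turn": 0, "gripper": 0}, {"offset": [0, 0, 0], "turn": 0, "gripper": 0}]}}

```text
time: 2.82
ee_pos: [0.529, -0.0722, 0.0835]
tcp_rot: [0.98, 0.201, 0.001, 0.001]
contact_force: [0.2, 0.7, 0.2]
width: 0.0002
gripper_force: 0.0
```

Run:
```python
from h import *
ims=[]
for c,(u,v) in(("scene",(280,185)),("top",(326,252))):
    im=ctrl.read_camera(c); ims.append(cv2.resize(im[v-50:v+50,u-50:u+50],(400,400),interpolation=cv2.INTER_CUBIC))
cv2.imwrite("pics/g1.png",np.hstack(ims))
s=ctrl.sense();print(s["ee_pos"],s["contact_force"],s["time"])
```

```text
[ 0.52888048 -0.07213944  0.08359213] [-0.66983103  0.15044205 -0.19055505] 2.925
```

View pics/g1.png

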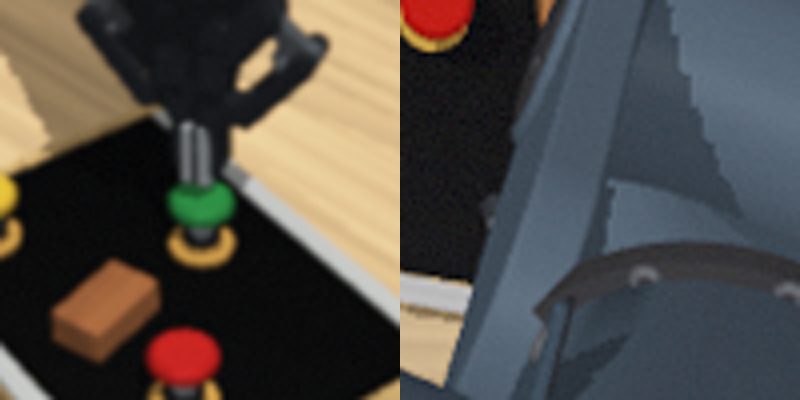

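Left crop: the shut fingertips at about (197,185) stand just above the centre of the green head (200,205). I press slowly.

{"api": "drive_tool", "payload": {"targets": [{"offset": [0, 0, 0.5], "turn": 0, "gripper": 0}, {"offset": [0, 0, 0.3], "turn": 0, "gripper": 0}, {"offset": [0, 0, 0.2], "turn": 0, "gripper": 0}, {"offset": [0, 0, 0.2], "turn": 0, "gripper": 0}, {"offset": [0, 0, 0.2], "turn": 0, "gripper": 0}, {"offset": [0, 0, 0.2], "turn": 0, "gripper": 0}, {"offset": [0, 0, 0.2], "turn": 0, "gripper": 0}, {"offset": [0, 0, 0.2], "turn": 0, "gripper": 0}]}}

```text
time: 3.92
ee_pos: [0.5279, -0.0718, 0.0623]
tcp_rot: [0.98, 0.201, -0.0, -0.0]
contact_force: [-0.8, 0.3, 2.6]
width: 0.0003
gripper_force: 1.6
```

Sliding contact, about 3 N. About 5–6 mm to go.

{"api": "drive_tool", "payload": {"targets": [{"offset": [0, 0, 0.2], "turn": 0, "gripper": 0}, {"offset": [0, 0, 0.2], "turn": 0, "gripper": 0}, {"offset": [0, 0, 0.1], "turn": 0, "gripper": 0}, {"offset": [0, 0, 0], "turn": 0, "gripper": 0}]}}

```text
time: 4.42
ee_pos: [0.528, -0.0718, 0.0571]
tcp_rot: [0.98, 0.201, -0.0, -0.0]
contact_force: [-0.4, 0.1, 1.3]
width: 0.0002
gripper_force: 0.6
```

{"api": "drive_tool", "payload": {"targets": [{"offset": [0, 0, 0.1], "turn": 0, "gripper": 0}, {"offset": [0, 0, 0.1], "turn": 0, "gripper": 0}, {"offset": [0, 0, 0], "turn": 0, "gripper": 0}]}}

```text
time: 4.8
ee_pos: [0.528, -0.0718, 0.0559]
tcp_rot: [0.98, 0.201, 0.0, 0.0]
contact_force: [-0.9, 0.7, 8.3]
width: -0.0001
gripper_force: 4.1
```

Force past 6 N at z 0.0559: green is on its collar. On to yellow.

{"api": "drive_tool", "payload": {"targets": [{"offset": [0, 0, -2], "turn": 0, "gripper": 0}, {"offset": [0, 0, -4], "turn": 0, "gripper": 0}, {"offset": [1.24, 3.62, 0], "turn": 0, "gripper": 0}, {"offset": [1.24, 3.62, 0], "turn": 0, "gripper": 0}, {"offset": [1.24, 3.62, 0], "turn": 0, "gripper": 0}, {"offset": [0, 0, 2], "turn": 0, "gripper": 0}, {"offset": [0, 0, 1.2], "turn": 0, "gripper": 0}, {"offset": [0, 0, 0], "turn": 0, "gripper": 0}, {"offset": [0, 0, 0], "turn": 0, "gripper": 0}]}}

```text
time: 5.92
ee_pos: [0.6049, -0.1566, 0.0835]
tcp_rot: [0.98, 0.201, 0.0, 0.0]
contact_force: [0.1, 1.2, 0.1]
width: 0.0
gripper_force: 0.0
```

Run:
```python
from h import *
im=ctrl.read_camera("scene")[130:255,170:330]
cv2.imwrite("pics/y1.png",cv2.resize(im,(768,600),interpolation=cv2.INTER_CUBIC))
s=ctrl.sense();print(s["ee_pos"],s["contact_force"],s["time"])
```

```text
[ 0.60515988 -0.15675291  0.08381436] [0.22433113 0.41696531 0.44284896] 5.975
```

View pics/y1.png

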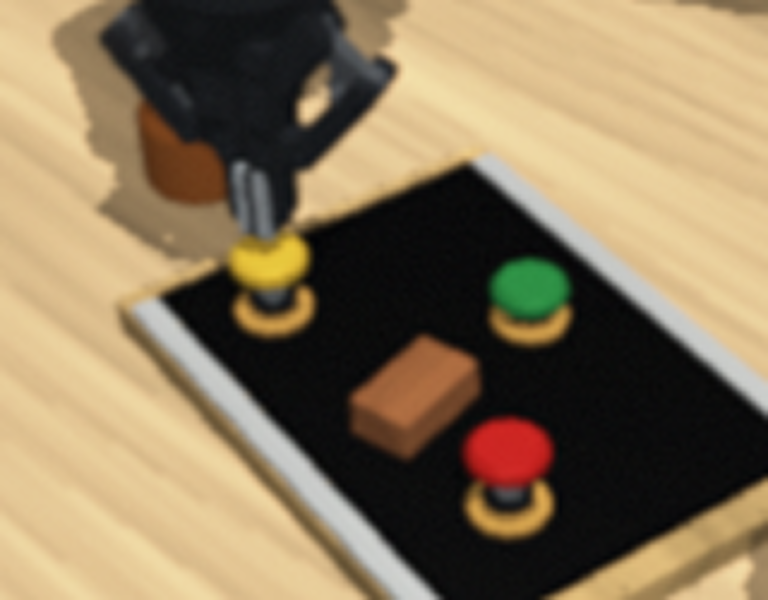

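The green head (530,290) sits on its collar. The fingertips (262,235) are above the yellow head (270,258), so I press it the same way.

{"api": "drive_tool", "payload": {"targets": [{"offset": [0, 0, 0.5], "turn": 0, "gripper": 0}, {"offset": [0, 0, 0.3], "turn": 0, "gripper": 0}, {"offset": [0, 0, 0.2], "turn": 0, "gripper": 0}, {"offset": [0, 0, 0.2], "turn": 0, "gripper": 0}, {"offset": [0, 0, 0.2], "turn": 0, "gripper": 0}, {"offset": [0, 0, 0.2], "turn": 0, "gripper": 0}, {"offset": [0, 0, 0.2], "turn": 0, "gripper": 0}, {"offset": [0, 0, 0.2], "turn": 0, "gripper": 0}, {"offset": [0, 0, 0.2], "turn": 0, "gripper": 0}, {"offset": [0, 0, 0.2], "turn": 0, "gripper": 0}, {"offset": [0, 0, 0.2], "turn": 0, "gripper": 0}]}}

```text
time: 7.35
ee_pos: [0.605, -0.1571, 0.0572]
tcp_rot: [0.98, 0.201, 0.0, 0.0]
contact_force: [-1.2, 0.2, 3.8]
width: 0.0
gripper_force: 1.6
```

{"api": "drive_tool", "payload": {"targets": [{"offset": [0, 0, 0.1], "turn": 0, "gripper": 0}, {"offset": [0, 0, 0.1], "turn": 0, "gripper": 0}, {"offset": [0, 0, 0], "turn": 0, "gripper": 0}]}}

```text
time: 7.72
ee_pos: [0.605, -0.1571, 0.056]
tcp_rot: [0.98, 0.201, 0.0, 0.0]
contact_force: [-1.3, 1.0, 8.0]
width: 0.0003
gripper_force: 4.0
```

Yellow is home. On to red.

{"api": "drive_tool", "payload": {"targets": [{"offset": [0, 0, -2], "turn": 0, "gripper": 0}, {"offset": [0, 0, -4], "turn": 0, "gripper": 0}, {"offset": [2.5, -4.75, 0], "turn": 0, "gripper": 0}, {"offset": [2.5, -4.75, 0], "turn": 0, "gripper": 0}, {"offset": [2.5, -4.75, 0], "turn": 0, "gripper": 0}, {"offset": [0, 0, 2], "turn": 0, "gripper": 0}, {"offset": [0, 0, 1.2], "turn": 0, "gripper": 0}, {"offset": [0, 0, 0], "turn": 0, "gripper": 0}, {"offset": [0, 0, 0], "turn": 0, "gripper": 0}]}}

```text
time: 8.85
ee_pos: [0.6182, 0.0025, 0.0837]
tcp_rot: [0.98, 0.2, 0.0, 0.0]
contact_force: [-0.1, 0.4, 0.1]
width: -0.0001
gripper_force: 0.0
```

Run:
```python
from h import *
im=ctrl.read_camera("scene")[130:255,170:330]
cv2.imwrite("pics/r1.png",cv2.resize(im,(768,600),interpolation=cv2.INTER_CUBIC))
s=ctrl.sense();print(s["ee_pos"],s["contact_force"],s["time"])
```

```text
[0.61829107 0.00257929 0.08385188] [0.32300388 0.25910279 0.39256461] 8.9
```

View pics/r1.png

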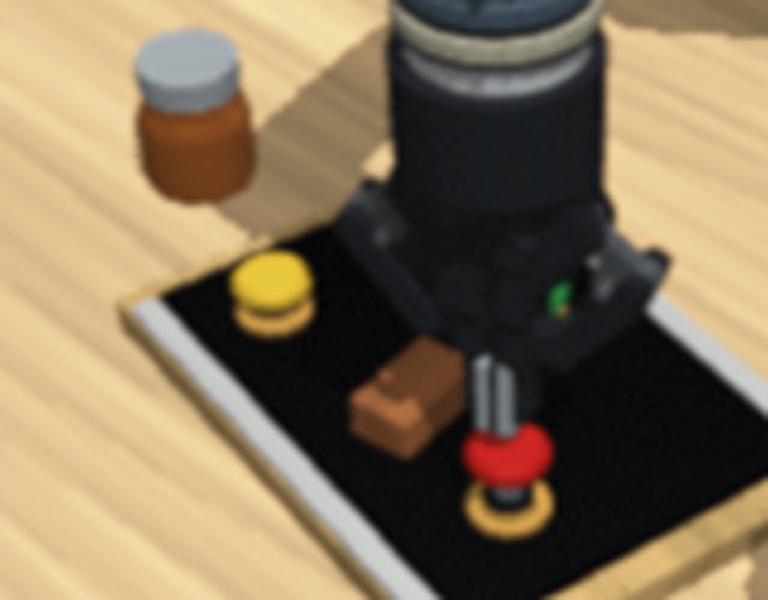

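Yellow (272,285) is home. The fingertips (495,433) are slightly left of the red head's centre (509,450), so I shift about 2 mm while pressing.

{"api": "drive_tool", "payload": {"targets": [{"offset": [-0.1, -0.2, 0.5], "turn": 0, "gripper": 0}, {"offset": [0, 0, 0.3], "turn": 0, "gripper": 0}, {"offset": [0, 0, 0.2], "turn": 0, "gripper": 0}, {"offset": [0, 0, 0.2], "turn": 0, "gripper": 0}, {"offset": [0, 0, 0.2], "turn": 0, "gripper": 0}, {"offset": [0, 0, 0.2], "turn": 0, "gripper": 0}, {"offset": [0, 0, 0.2], "turn": 0, "gripper": 0}, {"offset": [0, 0, 0.2], "turn": 0, "gripper": 0}, {"offset": [0, 0, 0.2], "turn": 0, "gripper": 0}, {"offset": [0, 0, 0.2], "turn": 0, "gripper": 0}, {"offset": [0, 0, 0.2], "turn": 0, "gripper": 0}]}}

```text
time: 10.28
ee_pos: [0.6162, 0.005, 0.0572]
tcp_rot: [0.98, 0.201, 0.0, 0.0]
contact_force: [-0.9, -0.2, 3.6]
width: 0.0
gripper_force: 1.6
```

{"api": "drive_tool", "payload": {"targets": [{"offset": [0, 0, 0.1], "turn": 0, "gripper": 0}, {"offset": [0, 0, 0.1], "turn": 0, "gripper": 0}, {"offset": [0, 0, 0], "turn": 0, "gripper": 0}]}}

```text
time: 10.65
ee_pos: [0.6162, 0.0049, 0.056]
tcp_rot: [0.98, 0.201, 0.0, 0.0]
contact_force: [-1.6, 0.3, 8.4]
width: 0.0001
gripper_force: 4.0
```

Red is home. I lift clear and check.

{"api": "drive_tool", "payload": {"targets": [{"offset": [0, 0, -2], "turn": 0, "gripper": 0}, {"offset": [0, 0, -4], "turn": 0, "gripper": 0}, {"offset": [0, 0, -5], "turn": 0, "gripper": 0}, {"offset": [0, 0, -5], "turn": 0, "gripper": 0}, {"offset": [0, 0, 0], "turn": 0, "gripper": 0}, {"offset": [0, 0, 0], "turn": 0, "gripper": 0}]}}

```text
time: 11.4
ee_pos: [0.6155, 0.0051, 0.2154]
tcp_rot: [0.98, 0.201, -0.0, -0.0]
contact_force: [0.3, -0.2, 0.4]
width: 0.0002
gripper_force: 0.0
```

Run:
```python
from h import *
im=ctrl.read_camera("scene")[130:255,170:330]
cv2.imwrite("pics/e1.png",cv2.resize(im,(768,600),interpolation=cv2.INTER_CUBIC))
s=ctrl.sense();print(s["ee_pos"],s["contact_force"],s["time"])
```

```text
[0.61496621 0.00514283 0.21431722] [ 0.30521288 -0.24586805  0.19092032] 11.45
```

View pics/e1.png

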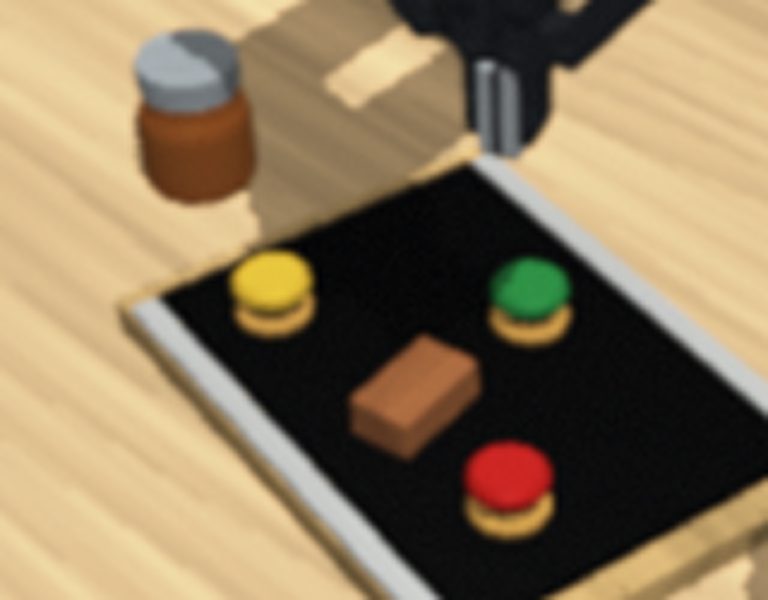

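All three heads, yellow (272,283), green (530,290) and red (509,477), sit on their collars. The offcut and jar have not moved, and the arm is clear.

```bash
python3 -c "
from cell import ctrl
print(ctrl.close_job())"
```

```text
the job is handed in; nothing more can be done
None
```

I pressed the green, yellow and red pins home in that order, at about 8 N each. In the last picture all three heads sit on their collars, with the jar and offcut unmoved; the bottle was out of frame and the arm stayed clear of it. I handed the job in at about 11.5 s; no verdict came back.

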